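# Find the weak spring mount in a pump base and replace it

### The arm

A 6-joint arm with a two-finger parallel gripper is mounted at the origin on a cart in front of the work surface, level with it; the furniture and walls round the work are solid. World frame = base frame: x ahead of the robot, y to its left, z up, the work surface at z = 0. Lengths are in mm, angles in rad, forces in N, time in s.
With the tool pointing down it reaches from about 300 to 750 mm from the base axis. Payload 8.5 kg.
Tool frame: the origin (TCP) lies midway between the tips of the shut fingers; the grasp point (between the pads) lies 19 mm behind it; z points along the fingers, y is the direction in which the jaws open and shut (so a half turn about z gives the same grasp; the last joint's range is limited). The gripper opens to 88 mm and grips with 3 to 60 N. Pads are 18 mm wide; open, the fingers measure 123 mm over their backs; the gripper's body (75 mm by 187 mm) begins 45 mm behind the grasp point.
Start: joints at [-1.337, 0.381, 1.297, -0, 1.464, -0.215], TCP at [238.628, -495.517, 238.748] pointing down, gripper open.
Joint ranges: [-3.11, 3.11], [-0.89, 2.33], [0.22, 2.48], [-1.42, 4.56], [0.17, 2.85], [-2.88, 2.88]. Speed limits (rad/s): [2.39, 2.39, 3.14, 3.14, 3.14, 3.14].

### API

Orientations are given as a rotation vector (axis times angle).
In Python, from station import status, cams, bot gives the robot as it stands. The module is installed in compiled form; this text tells all that it offers.
- The arm moves only by the shell command python3 -m creep 'ROWS' [FORCE]. ROWS is JSON, one flat list of numbers, 7 for each row, row after row: the shift along the tool's x, y, z in mm, then the turn, a rotation vector about the tool's x, y, z in degrees, then the closure in counts, from 0 (fully open) to 255 (shut). In form: [dx, dy, dz, rx, ry, rz, claw, dx, dy, dz, rx, ry, rz, claw, ...]. A call has 1 to 8 rows; each row is the pose to reach, as a shift and turn from the pose commanded when the call began, along the tool's axes at that moment; what a row does not reach only later rows make up. A row lasts 1/8 s, in which the tool goes at most 62.5 mm and 10.7 degrees, less where a joint would pass 70% of its speed; a pose out of reach is approached as far as the arm can. A call with a gripper value outside its range is refused whole. The fingers move at their own pace and stop on an object; FORCE is the grip in N (left out, the last holds). Time passes only in rows, so rows that repeat a pose let the fingers close. It gives the time, the measured TCP pose, the force and the opening at its end, in the units of the state.
- status.get_obs(): the state, without advancing time (a new reading comes with each control period).
- cams.snapshot(name): name is "scene" or "top" or "wrist"; returns a dict with "color" (384x512x3 uint8, blue, green, red), "vfov" (degrees; the focal length in pixels is half the picture's height over the tangent of half this angle, whatever the lens; pixels are square), "cx", "cy" (the principal point, pixels), "eye" and "orientation" of the camera in the world. Camera axes: x right, y up, looking along -z (the intrinsics and any distortion apply to the point x, -y, -z); pixel columns grow to the right and rows downward; lengths in mm; the calibration is good to about 2 mm. The wrist camera is an equidistant fisheye: a pixel r from the principal point sees the ray r / f radians off the axis. A picture is of the moment at which its call begins. There is no depth.
- bot.job_done(): hands the job in, once; it reports no verdict.
Trained networks look in a picture, given as the dict that the camera call returned (one of the last four; its "shot" number tells which), for a name from the list of things; names that differ only in an ending like _2 or _b are one class to them, and where a whole thing is asked for, a point or a joint stands for the part that bears it (a point fixed in the world has none). Each returns a list of dicts, best first, with "confidence" (0 to 1); they miss things now and then, are a little off and sometimes report something else, mostly with a low value. They report only what shows in the picture. A call takes as long as a camera call.
- cams.look_for(name, picture): "point" ([column, row] in pixels, amid what is visible of it).
- cams.spot_point(name, picture): "point" ([column, row] in pixels: a listed point, or the origin of a listed thing).
The state is a dict: "time_s": time; "joint_positions": joint angles; "qd": joint speeds; "joint_torque": joint torques, N m; "eef_pos": TCP position; "ee_rot": TCP orientation; "force": force on the tool from outside, world axes, zero at the start; "torque": the same for the moment, N m; "opening": finger opening in mm.
Only numpy, scipy, OpenCV 4.12 (cv2) and the standard library are available. Lean on these libraries where they do the work, as an engineer would, in place of code of your own. Each camera call takes 0.05 s, during which the arm holds its last target. There are 200 camera calls.

### The job

One of the three spring mounts in the pump's base plate has gone weak: working from left to right, press each mount's cap about 5 mm down and hold it there a moment to feel how hard it pushes back, gently, without driving it onto its stop (no cap may ever take more than 25 N, so lift mounts only by their housings). Stand the weak mount upright in the steel tray and press it the same way once more there, to be sure that it is the spring and not dirt under its foot. Gently seat the spare fully home in the place it left, and leave the two sound mounts in their seats and the things round about where they are.

Things in the scene. Friction and masses are not known exactly. Their poses are not given: they have to be found in the camera images.
- base_plate: Fixed pale aluminium base plate of a small pump (pump lifted off), 150 (x) x 230 (y) x 14 (z) mm: three round seats in a triangle, four low screw heads, a dark cable hole. Origin: centre of its underside, x away from the robot, y to its left at yaw 0. Each seat is a flat-bottomed counterbore 43 mm across, 8 mm deep (floor 6 mm above the bench).
- seat_left (a point): Centre of the floor of the left seat (at x -32, y +80 mm in the plate's frame), z up. A mount fully home has its origin here.
- seat_middle (a point): Centre of the floor of the middle seat (at x +36, y 0 mm in the plate's frame), z up.
- seat_right (a point): Centre of the floor of the right seat (at x -32, y -80 mm in the plate's frame), z up.
- mount_a: Spring mount with its foot in one of the plate's three seats (which one varies). All mounts look alike: upright dark steel cylinder (housing) 40 mm across and 30 mm high, foot edge chamfered 3 mm, a thin rubber ring on top, a bright 28 mm steel cap rising out of it; 44 mm high in all, 0.2 kg. Origin: centre of the foot's underside, z up. Lift it by the housing, not by the cap.
- mount_a_cap: Sliding cap of mount_a. Origin: centre of its flat top, 44 mm above the mount's underside when free. A preloaded spring holds it up; it goes straight down, 7.5 mm to a hard stop. A groove round it, 7 mm below the top, is level with the rubber ring's upper face when it is 5 mm down. Held 5 mm down, a sound mount pushes back with 11 to 16 N, a weak one with 4 to 7 N.
- mount_b: Spring mount with its foot in one of the plate's three seats (which one varies). All mounts look alike: upright dark steel cylinder (housing) 40 mm across and 30 mm high, foot edge chamfered 3 mm, a thin rubber ring on top, a bright 28 mm steel cap rising out of it; 44 mm high in all, 0.2 kg. Origin: centre of the foot's underside, z up. Lift it by the housing, not by the cap.
- mount_b_cap: Sliding cap of mount_b. Origin: centre of its flat top, 44 mm above the mount's underside when free. A preloaded spring holds it up; it goes straight down, 7.5 mm to a hard stop. A groove round it, 7 mm below the top, is level with the rubber ring's upper face when it is 5 mm down. Held 5 mm down, a sound mount pushes back with 11 to 16 N, a weak one with 4 to 7 N.
- mount_c: Spring mount with its foot in one of the plate's three seats (which one varies). All mounts look alike: upright dark steel cylinder (housing) 40 mm across and 30 mm high, foot edge chamfered 3 mm, a thin rubber ring on top, a bright 28 mm steel cap rising out of it; 44 mm high in all, 0.2 kg. Origin: centre of the foot's underside, z up. Lift it by the housing, not by the cap.
- mount_c_cap: Sliding cap of mount_c. Origin: centre of its flat top, 44 mm above the mount's underside when free. A preloaded spring holds it up; it goes straight down, 7.5 mm to a hard stop. A groove round it, 7 mm below the top, is level with the rubber ring's upper face when it is 5 mm down. Held 5 mm down, a sound mount pushes back with 11 to 16 N, a weak one with 4 to 7 N.
- spare_mount: The spare mount, sound, same shape and size as the others, standing upright on the bench in front of the blue parts case. Origin: centre of the underside of its foot, z up.
- spare_mount_cap: Cap of the spare mount. Origin: centre of its flat top face, 44 mm above the spare's underside.
- tray: Fixed shallow steel tray, 160 (x) x 120 (y) x 20 mm with a rolled rim 5 mm thick and a black rubber mat on its floor, empty, on the bench at the robot's right. Origin: centre of its underside. The mat's upper face is 4 mm above the bench.
- elbow: Bystander: steel pipe elbow 65 mm high standing beyond the right end of the base plate. Origin: centre of its underside.
- seals: Bystander: small cardboard carton 60 x 85 x 38 mm to the left of the base plate. Origin: centre of its underside.
- grease: Bystander: flat round tin, 56 mm diameter and 24 mm high, near the bench's front edge at the left. Origin: centre of its underside.

How it is judged (in metres and radians):
On the way, in this order (a step that is already met when the one before it is completed fails the run):
1. the cap of the mount in the left seat is held at least 3.5 mm down (((horizontal distance between mount_a and seat_left below 0.008 m and z of mount_a_cap in the frame of mount_a below 0.0405 m and contact force between the fingers and mount_a_cap above 0.5 N) or (horizontal distance between mount_b and seat_left below 0.008 m and z of mount_b_cap in the frame of mount_b below 0.0405 m and contact force between the fingers and mount_b_cap above 0.5 N) or (horizontal distance between mount_c and seat_left below 0.008 m and z of mount_c_cap in the frame of mount_c below 0.0405 m and contact force between the fingers and mount_c_cap above 0.5 N))), for 0.2 s.
2. the cap of the mount in the middle seat is held at least 3.5 mm down (((horizontal distance between mount_a and seat_middle below 0.008 m and z of mount_a_cap in the frame of mount_a below 0.0405 m and contact force between the fingers and mount_a_cap above 0.5 N) or (horizontal distance between mount_b and seat_middle below 0.008 m and z of mount_b_cap in the frame of mount_b below 0.0405 m and contact force between the fingers and mount_b_cap above 0.5 N) or (horizontal distance between mount_c and seat_middle below 0.008 m and z of mount_c_cap in the frame of mount_c below 0.0405 m and contact force between the fingers and mount_c_cap above 0.5 N))), for 0.2 s.
3. the cap of the mount in the right seat is held at least 3.5 mm down (((horizontal distance between mount_a and seat_right below 0.008 m and z of mount_a_cap in the frame of mount_a below 0.0405 m and contact force between the fingers and mount_a_cap above 0.5 N) or (horizontal distance between mount_b and seat_right below 0.008 m and z of mount_b_cap in the frame of mount_b below 0.0405 m and contact force between the fingers and mount_b_cap above 0.5 N) or (horizontal distance between mount_c and seat_right below 0.008 m and z of mount_c_cap in the frame of mount_c below 0.0405 m and contact force between the fingers and mount_c_cap above 0.5 N))), for 0.2 s.
4. the mount that was taken out stands upright on the tray's floor, its cap is held at least 3.5 mm down there, and it pushes back with less than 8.5 N: it is the weak one (((x of mount_a in the frame of tray between -0.075 and 0.075 m and y of mount_a in the frame of tray between -0.055 and 0.055 m and z of mount_a in the frame of tray between 0.001 and 0.007 m and angle between mount_a's own z axis and vertical below 0.1 rad and z of mount_a_cap in the frame of mount_a below 0.0405 m and contact force between the fingers and mount_a_cap between 0.5 and 8.5 N) or (x of mount_b in the frame of tray between -0.075 and 0.075 m and y of mount_b in the frame of tray between -0.055 and 0.055 m and z of mount_b in the frame of tray between 0.001 and 0.007 m and angle between mount_b's own z axis and vertical below 0.1 rad and z of mount_b_cap in the frame of mount_b below 0.0405 m and contact force between the fingers and mount_b_cap between 0.5 and 8.5 N) or (x of mount_c in the frame of tray between -0.075 and 0.075 m and y of mount_c in the frame of tray between -0.055 and 0.055 m and z of mount_c in the frame of tray between 0.001 and 0.007 m and angle between mount_c's own z axis and vertical below 0.1 rad and z of mount_c_cap in the frame of mount_c below 0.0405 m and contact force between the fingers and mount_c_cap between 0.5 and 8.5 N))), for 0.2 s.
At the end, for the whole second after the job is handed in: The mount that proved weak stands upright (within 0.1 rad) on the tray's floor; the spare is fully home in the empty seat (axis within 3 mm of the seat's centre, foot within 1.5 mm of its floor, tilt under 0.05 rad); the two other mounts are within 4 mm of where they stood; all at rest (((x of mount_a in the frame of tray between -0.075 and 0.075 m and y of mount_a in the frame of tray between -0.055 and 0.055 m and z of mount_a in the frame of tray between 0.001 and 0.007 m and angle between mount_a's own z axis and vertical below 0.1 rad and distance of each of mount_b, mount_c from where it was at the start of the episode below 0.004 m) or (x of mount_b in the frame of tray between -0.075 and 0.075 m and y of mount_b in the frame of tray between -0.055 and 0.055 m and z of mount_b in the frame of tray between 0.001 and 0.007 m and angle between mount_b's own z axis and vertical below 0.1 rad and distance of each of mount_a, mount_c from where it was at the start of the episode below 0.004 m) or (x of mount_c in the frame of tray between -0.075 and 0.075 m and y of mount_c in the frame of tray between -0.055 and 0.055 m and z of mount_c in the frame of tray between 0.001 and 0.007 m and angle between mount_c's own z axis and vertical below 0.1 rad and distance of each of mount_a, mount_b from where it was at the start of the episode below 0.004 m)) and ((horizontal distance between spare_mount and seat_left below 0.003 m and z of spare_mount in the frame of seat_left below 0.0015 m) or (horizontal distance between spare_mount and seat_middle below 0.003 m and z of spare_mount in the frame of seat_middle below 0.0015 m) or (horizontal distance between spare_mount and seat_right below 0.003 m and z of spare_mount in the frame of seat_right below 0.0015 m)) and angle between spare_mount's own z axis and vertical below 0.05 rad and linear speed of each of mount_a, mount_b, mount_c, spare_mount below 0.01 m/s); the robot touches nothing.
It fails at once if a mount's cap takes more than 25 N from the gripper (driven onto its stop, or squeezed between the fingers) (contact force between the fingers and mount_a_cap above 25 N or contact force between the fingers and mount_b_cap above 25 N or contact force between the fingers and mount_c_cap above 25 N or contact force between the fingers and spare_mount_cap above 25 N).
It fails at once if the spare is rammed into the plate with more than 40 N (contact force between spare_mount and base_plate above 40 N).
It fails at once if more than one of the three mounts is taken or knocked out of its seat (distance of each of mount_b, mount_c from where it was at the start of the episode above 0.006 m or distance of each of mount_a, mount_c from where it was at the start of the episode above 0.006 m or distance of each of mount_a, mount_b from where it was at the start of the episode above 0.006 m).
It fails at once if a bystander (elbow, carton or tin) is shifted more than 15 mm (distance of any of elbow, seals, grease from where it was at the start of the episode above 0.015 m).
It also fails if it takes over 72 s, if anything falls off the work surface, if the arm or the gripper's body presses on something with over 40 N, if the wrist force passes 120 N, or if a joint passes its speed limit or range.

## Working session

There is one attempt and no reset: what is moved stays moved. The work goes in short steps, Python scripts to look and compute and a shell command to move; the robot and the scene stay as the last step left them, time stands still between calls to the robot, and variables do not carry over. Pictures are saved under pics/ and viewed, about 8 in all and at most 12, crops included, and the job is handed in when it is done.

```bash
mkdir -p pics; cat > h.py <<'E'
import numpy as np, cv2
from scipy.spatial.transform import Rotation as R
from station import status, cams, bot
def rot(o):
    o=np.array(o,float)
    return o if o.shape==(3,3) else R.from_rotvec(o).as_matrix()
def ray(s,p):
    H=s["color"].shape[0]; f=H/2/np.tan(np.radians(s["vfov"])/2)
    u=np.array([p[0]-s["cx"],p[1]-s["cy"]])
    if s.get("_n")=="wrist":
        r=np.hypot(*u); th=r/f
        d=np.array([u[0]/r*np.sin(th),-u[1]/r*np.sin(th),-np.cos(th)]) if r>1e-9 else np.array([0,0,-1.])
    else: d=np.array([u[0]/f,-u[1]/f,-1.])
    return np.array(s["eye"],float),rot(s["orientation"])@d
def at(s,p,z):
    e,d=ray(s,p); return e+d*(z-e[2])/d[2]
def snap(n,save=None):
    s=cams.snapshot(n); s["_n"]=n
    if save: cv2.imwrite("pics/"+save,s["color"])
    return s
def tool(w):
    o=status.get_obs(); return rot(o["ee_rot"]).T@(np.array(w)-np.array(o["eef_pos"]))
E
python3 - <<'E'
from h import *
o=status.get_obs();print({k:np.round(v,3) for k,v in o.items()})
for n in("top","scene"):
    s=snap(n,n+"1.png");print(n,s["eye"],s["orientation"],s["vfov"],s["cx"],s["cy"],[k for k in s])
    for t,z in dict(seat_left=6,seat_middle=6,seat_right=6,mount_a_cap=50,mount_a=6,spare_mount=0,spare_mount_cap=44,tray=0,base_plate=0,elbow=0,seals=0,grease=0).items():
        try:
            for d in cams.spot_point(t,s)[:4]: print(t,np.round(d["point"],1),round(d["confidence"],2),np.round(at(s,d["point"],z),1))
        except Exception as e: print(t,e)
E
```

```text
{'time_s': np.float64(0.0), 'joint_positions': array([-1.337,  0.381,  1.298, -0.   ,  1.464, -0.215]), 'qd': array([-0.001, -0.   ,  0.   ,  0.   , -0.001, -0.003]), 'joint_torque': array([-1.0000e-03, -4.3793e+01, -2.2456e+01,  7.1000e-02,  3.5000e-02,
       -0.0000e+00]), 'eef_pos': array([ 238.575, -495.261,  238.142]), 'ee_rot': array([-3.061, -0.699,  0.   ]), 'force': array([-0.264, -0.62 ,  0.46 ]), 'torque': array([ 0.069, -0.019, -0.015]), 'opening': np.float64(88.122)}
top [ 346.46665402   97.67289966 1452.43296492] [ 0.0887719  -0.08114442 -1.55254448] 44.083156064489465 247.6666105838359 190.69427196855398 ['color', 'vfov', 'cx', 'cy', 'eye', 'orientation', 'shot', '_n']
seat_left [170.8 191.4] 0.73 [497.8 341.9   6. ]
seat_middle [202.8 171.1] 0.82 [562.3 245.4   6. ]
seat_right [222.9 200.5] 0.82 [472.4 181.4   6. ]
seat_right [171.8 187.6] 0.38 [509.6 339.3   6. ]
seat_right [223.7 197. ] 0.33 [483.2 179.2   6. ]
mount_a_cap [202.4 174.1] 0.59 [546.7 241.8  50. ]
mount_a [203.4 176.5] 0.62 [545.6 243.1   6. ]
mount_a [222.9 199. ] 0.5 [477.  181.5   6. ]
mount_a [175
[... 842 characters left out ...]
e [199.8 204.2] 0.64 [612.1 231.    6. ]
seat_right [231.5 223.3] 0.86 [482.1 179.9   6. ]
mount_a_cap [198.9 203.9] 0.61 [555.4 251.   50. ]
mount_a [234.3 226.3] 0.62 [465.9 178.1   6. ]
mount_a [199.6 218.8] 0.53 [542.3 256.7   6. ]
mount_a [178.7 233.7] 0.5 [502.9 333.    6. ]
tray [360.2 184.2] 0.56 [ 496.9 -299.6    0. ]
base_plate [203.9 225.9] 0.74 [512.5 254.5   0. ]
base_plate [229.7 223.2] 0.53 [491.9 181.6   0. ]
elbow [249.3 191.9] 0.49 [615.8  58.4   0. ]
elbow [201.2 205.8] 0.31 [610.2 227.5   0. ]
elbow [203.  214.4] 0.18 [565.9 237.7   0. ]
seals [118.8 235.4] 0.96 [575.7 486.7   0. ]
grease [119.6 276.6] 0.85 [413.2 514.6   0. ]
grease [235.7 223.6] 0.19 [482.6 166.4   0. ]
```

```bash
python3 - <<'E'
import cv2,numpy as np
a=cv2.imread("pics/top1.png")[110:260,80:440];b=cv2.imread("pics/scene1.png")[140:300,80:440]
cv2.imwrite("pics/v1.png",cv2.resize(np.vstack([a,b[:120]]),None,fx=2.2,fy=2.2,interpolation=cv2.INTER_CUBIC))
E
```

```text
(no output)
```

View pics/v1.png

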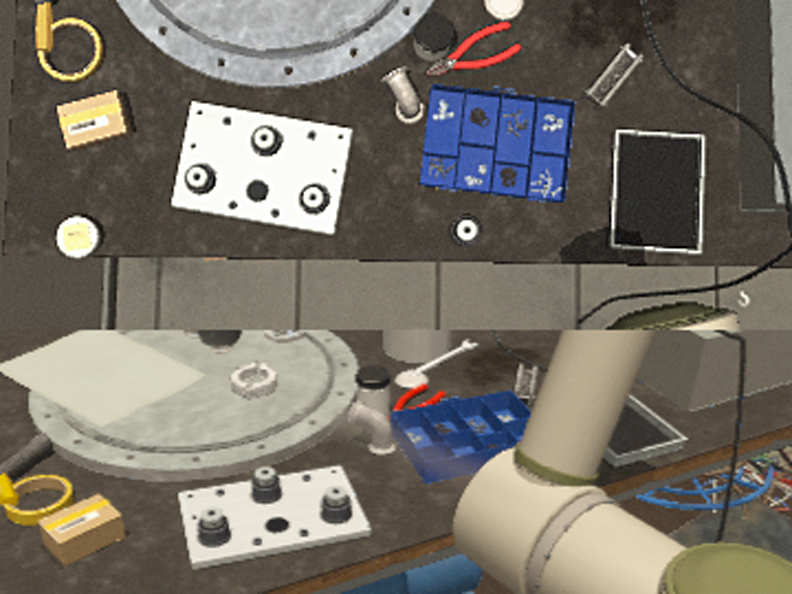

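```bash
python3 - <<'E'
from h import *
for w in((400,-130,270),(440,150,270),(497,250,200)): print(np.round(tool(w),1))
E
```

```text
[ 304.  -259.3  -31.2]
[ 461.5 -494.2  -31.3]
[ 556.2 -559.6   38.7]
```

```bash
python3 -m creep '[38,-33,-10,0,0,0,0, 85,-75,-20,0,0,0,0, 130,-115,-31,0,0,0,0, 175,-150,-31,0,0,0,0, 220,-190,-31,0,0,0,0, 265,-225,-31,0,0,0,0, 304,-259,-31,0,0,0,0, 304,-259,-31,0,0,0,0]'; python3 - <<'E'
from h import *
s=snap("wrist","w1.png");print(s["eye"],s["orientation"],s["vfov"])
cv2.imwrite("pics/v2.png",s["color"])
for t,z in dict(spare_mount=0,spare_mount_cap=44,tray=0,).items():
    for d in cams.spot_point(t,s)[:4]: print(t,np.round(d["point"],1),round(d["confidence"],2),np.round(at(s,d["point"],z),1))
E
```

```text
time_s: 2.3
eef_pos: [400.8, -127.6, 270.0]
ee_rot: [3.061, 0.707, 0.001]
force: [0.2, -0.3, 0.2]
opening: 88.0
[462.34229342 -97.31889647 415.60730133] [-0.24130521  0.15028263 -1.11127475] 65.70646984690485
spare_mount [200.8 112.2] 0.77 [436.3 -26.3   0. ]
spare_mount [382.9 163.1] 0.64 [ 490.7 -297.8    0. ]
spare_mount_cap [191.7 115. ] 0.94 [431.2 -24.6  44. ]
spare_mount_cap [30.5  6.3] 0.49 [495.1 309.7  44. ]
tray [382.4 161.9] 0.93 [ 491.9 -296.1    0. ]
tray [17.1  3.6] 0.55 [498.1 400.4   0. ]
```

View pics/v2.png

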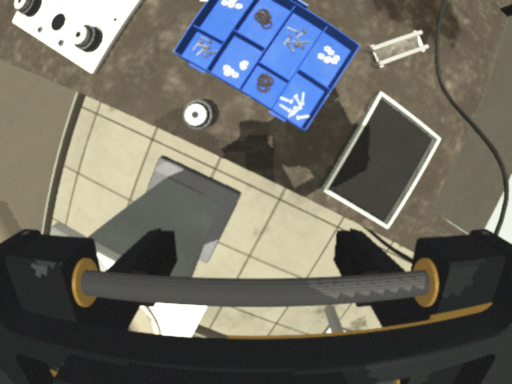

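```bash
python3 - <<'E'
from h import *
print(np.round(tool((410,210,230)),1))
E
```

```text
[ 156.7 -303.3   39.7]
```

```bash
python3 -m creep '[25,-50,0,0,0,0,100, 50,-100,10,0,0,0,200, 76,-150,20,0,0,0,255, 102,-200,30,0,0,0,255, 128,-250,40,0,0,0,255, 157,-303,40,0,0,0,255, 157,-303,40,0,0,0,255]' 20; python3 - <<'E'
from h import *
s=snap("wrist","w2.png");print(s["eye"])
cv2.imwrite("pics/v3.png",s["color"])
for t,z in dict(seat_left=6,seat_middle=6,seat_right=6,mount_a_cap=50,mount_a=6,base_plate=0).items():
    for d in cams.spot_point(t,s)[:4]: print(t,np.round(d["point"],1),round(d["confidence"],2),np.round(at(s,d["point"],z),1))
print([ (np.round(d["point"]),round(d["confidence"],2)) for d in cams.look_for("mount_a_cap",s)])
E
```

```text
time_s: 3.38
eef_pos: [410.2, 212.8, 229.3]
ee_rot: [-3.061, -0.704, 0.001]
force: [0.1, -0.2, -0.6]
opening: 20.3
[472.00966581 243.00140611 374.94765218]
seat_left [195.6  65.5] 0.58 [499.6 337.8   6. ]
seat_left [191.4  64.2] 0.37 [499.1 343.5   6. ]
seat_middle [281.2  55. ] 0.66 [556.1 248.    6. ]
seat_right [301.8 138.7] 0.88 [473.2 178.7   6. ]
seat_right [419.4 239. ] 0.68 [429.  -54.7   6. ]
seat_right [193.8  68.1] 0.62 [495.7 338.4   6. ]
mount_a_cap [281.2  48.8] 0.97 [552.5 250.5  50. ]
mount_a_cap [301.4 135.6] 0.21 [475.9 188.3  50. ]
mount_a [301.2 135.2] 0.72 [476.8 181.4   6. ]
mount_a [192.3  64.2] 0.71 [499.5 342.4   6. ]
mount_a [278.5  57.1] 0.59 [552.2 249.8   6. ]
base_plate [263.6  80.3] 0.65 [518.  253.4   0. ]
base_plate [302.4 138. ] 0.3 [474.3 177.4   0. ]
[(array([280.,  50.]), 0.9)]
```

View pics/v3.png

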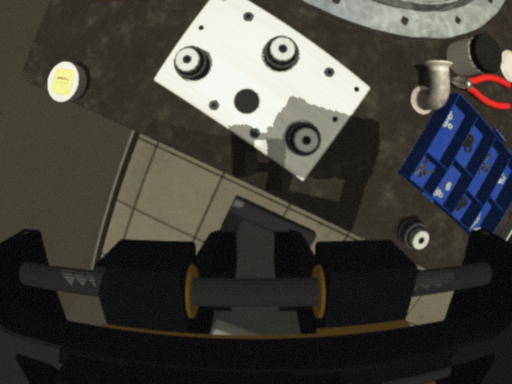

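```bash
cat >> h.py <<'E'
S=np.array([[-32,80],[36,0],[-32,-80.]])
def fit(P):
    P=np.array(P,float)[:,:2];a=S-S.mean(0);b=P-P.mean(0)
    t=np.arctan2((a[:,0]*b[:,1]-a[:,1]*b[:,0]).sum(),(a*b).sum());c,s_=np.cos(t),np.sin(t);M=np.array([[c,-s_],[s_,c]])
    o=P.mean(0)-M@S.mean(0);Q=S@M.T+o
    return t,o,Q,np.round(P-Q,1)
E
python3 - <<'E'
from h import *
import pickle
s=cams.snapshot("wrist");s["_n"]="wrist"
im=s["color"];g=cv2.cvtColor(im,cv2.COLOR_BGR2GRAY);P=[]
big=cv2.resize(im,None,fx=6,fy=6,interpolation=cv2.INTER_CUBIC)
tiles=[]
for c in((190,60),(282,50),(302,139)):
    x,y=c[0]*6,c[1]*6; r=130
    tiles.append(big[y-r:y+r,x-r:x+r].copy()); cv2.circle(tiles[-1],(r,r),3,(0,0,255),-1)
    P.append(at(s,c,50))
cv2.imwrite("pics/v4.png",np.hstack(tiles)); print(np.round(P,1)); print(fit(P))
print(fit([[499.5,340],[555,248],[474.5,180]]))
E
```

```text
[[500.6 331.7  50. ]
 [552.3 245.3  50. ]
 [473.  182.5  50. ]]
(np.float64(-0.18200774327050107), array([517.83546796, 251.50669525]), array([[500.84439684, 335.97742096],
       [553.24082949, 244.99053264],
       [471.88367415, 178.62025861]]), array([[-0.2, -4.3],
       [-0.9,  0.4],
       [ 1.1,  3.9]]))
(np.float64(-0.15882551284611482), array([518.88252805, 254.52385296]), array([[499.93797792, 338.57802609],
       [554.42942196, 248.83014296],
       [474.63260012, 180.59183095]]), array([[-0.4,  1.4],
       [ 0.6, -0.8],
       [-0.1, -0.6]]))
```

View pics/v4.png

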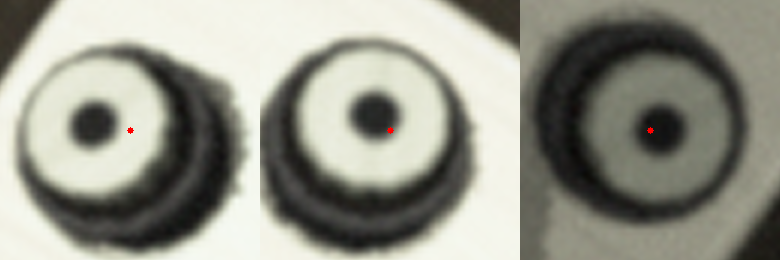

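```bash
python3 - <<'E'
from h import *
s=snap("wrist")
t,o,Q,r=fit([at(s,c,50) for c in((183.8,59),(279.3,47.7),(303.7,139))])
print(t,o,Q,r)
print(np.round(tool((Q[0][0],Q[0][1],90)),1),np.round(tool((Q[0][0],Q[0][1],50)),1))
E
```

```text
-0.15802161609512763 [517.91552501 255.01789761] [[498.90341014 339.05681412]
 [553.46698459 249.35276548]
 [473.72504509 181.05032712]] [[ 0.1 -0. ]
 [-0.1  0. ]
 [ 0.1  0. ]]
[135.6 -77.8 139.9] [135.6 -77.8 179.9]
```

```bash
python3 -m creep '[45,-25,40,0,0,0,255, 90,-51,80,0,0,0,255, 136,-78,120,0,0,0,255, 136,-78,150,0,0,0,255, 136,-78,165,0,0,0,255, 136,-78,172,0,0,0,255, 136,-78,172,0,0,0,255]'; python3 -c "
from h import *
print(np.round(tool((498.9,339.1,50)),1), status.get_obs()['force'])"
```

```text
time_s: 4.75
eef_pos: [499.1, 339.7, 58.7]
ee_rot: [-3.063, -0.698, -0.002]
force: [-0.1, -0.3, -0.5]
opening: 0.4
[-0.5  0.5  8.7] [-0.10227734 -0.25620626 -0.47184201]
```

```bash
python3 -m creep '[0,0,6,0,0,0,255, 0,0,9,0,0,0,255, 0,0,11,0,0,0,255, 0,0,12,0,0,0,255, 0,0,13,0,0,0,255, 0,0,13,0,0,0,255]'
```

```text
time_s: 5.5
eef_pos: [499.0, 340.1, 45.1]
ee_rot: [3.063, 0.699, 0.001]
force: [0.1, -2.0, 6.4]
opening: 0.3
```

```bash
python3 -m creep '[0,0,0.3,0,0,0,255, 0,0,0.3,0,0,0,255, 0,0,0.3,0,0,0,255]'; python3 - <<'E'
from h import *
print(status.get_obs()["force"], np.round(tool((553.5,249.4,60)),1),np.round(tool((498.9,339.1,60)),1))
E
```

```text
time_s: 5.88
eef_pos: [499.1, 340.1, 44.8]
ee_rot: [3.063, 0.699, 0.001]
force: [0.4, -1.9, 6.8]
opening: 0.3
[ 0.40012236 -1.90546617  6.76248521] [  9.7 105.3 -15.1] [ -0.6   0.8 -15.2]
```

```bash
python3 -m creep '[0,0,-15,0,0,0,255, 0,10,-20,0,0,0,255, 5,60,-20,0,0,0,255, 10,105,-20,0,0,0,255, 10,105,-15,0,0,0,255, 10,105,-9,0,0,0,255, 10,105,-5,0,0,0,255, 10,105,-3,0,0,0,255]'; python3 -m creep '[0,0,1,0,0,0,255, 0,0,2,0,0,0,255, 0,0,3,0,0,0,255, 0,0,3,0,0,0,255, 0,0,3,0,0,0,255]'; python3 - <<'E'
from h import *
print(status.get_obs()["force"], np.round(tool((473.7,181.1,60)),1))
E
```

```text
time_s: 6.88
eef_pos: [552.8, 250.6, 47.8]
ee_rot: [3.062, 0.701, -0.001]
force: [-2.0, -2.1, 9.6]
opening: 0.4
time_s: 7.5
eef_pos: [552.8, 250.6, 45.8]
ee_rot: [3.062, 0.702, 0.001]
force: [-4.6, -2.4, 13.1]
opening: 0.5
[-4.64499967 -2.39114911 13.11622054] [-101.5   28.1  -14.2]
```

```bash
python3 -m creep '[0,0,0.5,0,0,0,255, 0,0,0.5,0,0,0,255, 0,0,0.5,0,0,0,255]'; python3 -m creep '[0,0,-15,0,0,0,255, -10,3,-20,0,0,0,255, -55,15,-20,0,0,0,255, -101,28,-20,0,0,0,255, -101,28,-15,0,0,0,255, -101,28,-9,0,0,0,255, -101,28,-5,0,0,0,255, -101,28,-3,0,0,0,255]';
```

```text
time_s: 7.88
eef_pos: [552.8, 250.6, 45.4]
ee_rot: [3.062, 0.702, 0.001]
force: [-5.8, -3.0, 13.6]
opening: 0.2
time_s: 8.88
eef_pos: [475.1, 181.2, 47.0]
ee_rot: [3.062, 0.7, 0.001]
force: [-2.6, -1.1, 9.6]
opening: 0.3
```

```bash
python3 -m creep '[0,0,1,0,0,0,255, 0,0,2,0,0,0,255, 0,0,3,0,0,0,255, 0,0,3.3,0,0,0,255, 0,0,3.3,0,0,0,255, 0,0,3.3,0,0,0,255]'; python3 - <<'E'
from h import *
print(status.get_obs()["force"])
E
```

```text
time_s: 9.62
eef_pos: [475.2, 181.3, 44.4]
ee_rot: [3.062, 0.7, 0.002]
force: [-3.9, -2.2, 14.9]
opening: 0.1
[-3.94491419 -2.21587162 14.8586813 ]
```

```bash
python3 - <<'E'
from h import *
print(np.round(tool((498.9,339.1,17)),1),np.round(tool((498.9,339.1,75)),1))
E
python3 -m creep '[0,0,-25,0,0,0,255, 0,0,-40,0,0,0,255]'
```

```text
[  90.  -131.9   27.5] [  90.  -131.8  -30.5]
time_s: 9.88
eef_pos: [475.2, 181.4, 84.2]
ee_rot: [3.063, 0.7, 0.002]
force: [0.7, 0.0, -0.0]
opening: 0.4
```

```bash
python3 -m creep '[30,-44,0,0,0,0,60, 60,-88,0,0,0,0,60, 90,-132,0,0,0,0,60, 90,-132,0,0,0,0,60, 90,-132,15,0,0,0,60, 90,-132,30,0,0,0,60, 90,-132,30,0,0,0,60]'; python3 - <<'E'
from h import *
print(np.round(tool((498.9,339.1,17)),1), status.get_obs()["force"])
s=snap("wrist","w5.png");cv2.imwrite("pics/v5.png",s["color"])
E
```

```text
time_s: 10.75
eef_pos: [497.8, 337.6, 51.9]
ee_rot: [3.063, 0.697, -0.005]
force: [-0.2, -0.4, 0.2]
opening: 66.8
[ 1.8 -0.9 34.9] [-0.20727443 -0.38655932  0.18875305]
```

View pics/v5.png

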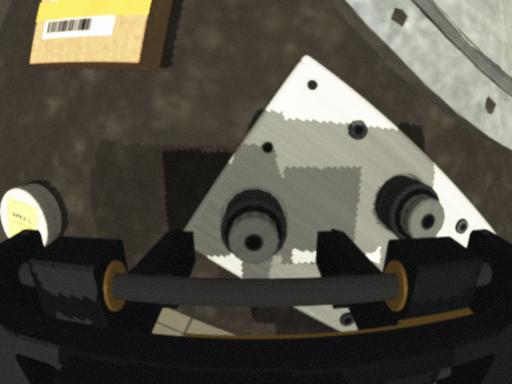

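```bash
python3 -c "
from h import *
s=snap('wrist');print(at(s,(254,242),50))"; python3 -m creep '[2,-1,12,0,0,0,60, 2,-1,24,0,0,0,60, 2,-1,32,0,0,0,60, 2,-1,35,0,0,0,60, 2,-1,35,0,0,0,180, 2,-1,35,0,0,0,180, 2,-1,35,0,0,0,180, 2,-1,35,0,0,0,180]' 25; python3 -c "
from h import *
print(status.get_obs()['force'])"
```

```text
[499.78703611 339.54451208  50.        ]
time_s: 11.85
eef_pos: [499.9, 340.6, 19.0]
ee_rot: [-3.063, -0.699, -0.001]
force: [0.0, -0.6, 2.3]
opening: 39.2
[ 0.00913835 -0.64603938  2.34424896]
```

```bash
python3 -m creep '[0,0,-5,0,0,0,180, 0,0,-12,0,0,0,180, 0,0,-30,0,0,0,180, 0,0,-70,0,0,0,180, 0,0,-110,0,0,0,180]'; python3 -c "
from h import *
o=status.get_obs();print(o['force'],np.round(tool((494,-298,60)),1))"
```

```text
time_s: 12.48
eef_pos: [499.5, 340.5, 130.0]
ee_rot: [-3.063, -0.699, 0.001]
force: [1.0, -0.4, -2.6]
opening: 39.1
[ 1.04741944 -0.35324253 -2.60922314] [-281.9  572.9   70.1]
```

```bash
python3 -m creep '[-15,30,0,0,0,0,180, -37,75,0,0,0,0,180, -59,120,0,0,0,0,180, -81,165,0,0,0,0,180, -103,210,0,0,0,0,180, -125,255,0,0,0,0,180, -148,300,0,0,0,0,180, -170,345,0,0,0,0,180]'; python3 -m creep '[-22,45,0,0,0,0,180, -44,90,0,0,0,0,180, -66,135,0,0,0,0,180, -88,180,0,0,0,0,180, -105,215,15,0,0,0,180, -112,228,40,0,0,0,180, -112,228,60,0,0,0,180, -112,228,70,0,0,0,180]'; python3 -c "
from h import *
s=snap('wrist','w6.png');cv2.imwrite('pics/v6.png',s['color'])
o=status.get_obs();print(o['force'],np.round(tool((494,-298,17)),1))
for d in cams.spot_point('tray',s): print(d,at(s,d['point'],0))
"
```

```text
time_s: 13.48
eef_pos: [496.0, -45.6, 129.1]
ee_rot: [3.063, 0.699, 0.001]
force: [1.1, -0.3, -1.8]
opening: 38.9
time_s: 14.48
eef_pos: [493.9, -297.9, 57.9]
ee_rot: [-3.062, -0.698, 0.001]
force: [0.8, 0.1, -2.0]
opening: 39.1
[-0.60971711  0.82819249 -3.07479455] [ 0.   0.6 40.2]
{'point': [250.9, 212.0], 'confidence': 0.88} [ 493.46190726 -294.52458346    0.        ]
```

View pics/v6.png

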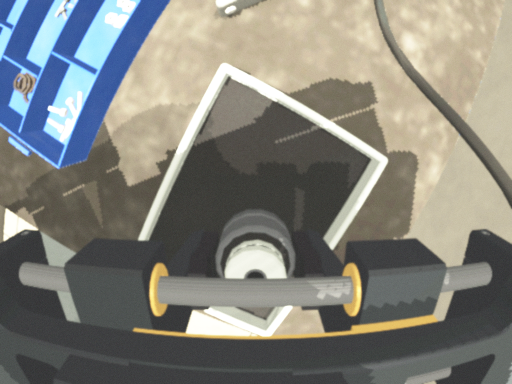

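```bash
python3 -m creep '[0,0,15,0,0,0,180, 0,0,28,0,0,0,180, 0,0,36,0,0,0,180, 0,0,39,0,0,0,180, 0,0,40.5,0,0,0,180, 0,0,40.5,0,0,0,180]'; python3 -c "
from h import *
o=status.get_obs();print(o['force'])"
```

```text
time_s: 15.32
eef_pos: [494.4, -298.1, 18.4]
ee_rot: [3.062, 0.699, 0.0]
force: [-0.5, 0.7, -1.6]
opening: 39.2
[-0.45225883  0.69152772 -1.57895922]
```

```bash
python3 -m creep '[0,0,0.7,0,0,0,180, 0,0,1.4,0,0,0,180, 0,0,1.8,0,0,0,180, 0,0,1.8,0,0,0,180]'; python3 -c "
from h import *
o=status.get_obs();print(o['force'])"
```

```text
time_s: 15.82
eef_pos: [494.3, -298.1, 16.9]
ee_rot: [3.062, 0.699, 0.0]
force: [-1.3, 2.1, 5.5]
opening: 39.1
[-1.30731164  2.13556827  5.47789042]
```

```bash
python3 -m creep '[0,0,0,0,0,0,85, 0,0,0,0,0,0,70, 0,0,-10,0,0,0,70, 0,0,-45,0,0,0,70, 0,0,-55,0,0,0,160, 0,0,-55,0,0,0,255, 0,0,-50,0,0,0,255, 0,0,-45,0,0,0,255]' 20;  python3 -m creep '[0,0,0,0,0,0,255, 0,0,3,0,0,0,255, 0,0,3,0,0,0,255]'; python3 -c "
from h import *
o=status.get_obs();print(o['force'],o['opening'])"
```

```text
time_s: 16.82
eef_pos: [493.9, -297.7, 60.0]
ee_rot: [-3.061, -0.699, 0.002]
force: [0.3, 0.4, 0.5]
opening: 26.3
time_s: 17.2
eef_pos: [494.2, -298.0, 58.1]
ee_rot: [-3.062, -0.699, 0.0]
force: [0.1, -0.3, 0.1]
opening: 0.7
[ 0.13604929 -0.31017813  0.12203428] 0.6807337779722599
```

```bash
python3 -m creep '[0,0,7,0,0,0,255, 0,0,10,0,0,0,255, 0,0,12,0,0,0,255, 0,0,13.5,0,0,0,255, 0,0,14.6,0,0,0,255, 0,0,14.6,0,0,0,255, 0,0,14.6,0,0,0,255, 0,0,14.6,0,0,0,255]'; python3 -c "
from h import *
o=status.get_obs();print(o['force'],o['opening'])"
```

```text
time_s: 18.2
eef_pos: [494.2, -298.0, 43.8]
ee_rot: [-3.063, -0.699, 0.0]
force: [-1.8, 1.5, 5.9]
opening: 0.4
[-1.83285734  1.52413941  5.91857196] 0.408181727332598
```

```bash
python3 -m creep '[0,0,0.8,0,0,0,255, 0,0,0.8,0,0,0,255, 0,0,0.8,0,0,0,255, 0,0,0.8,0,0,0,255]'; python3 -c "
from h import *
o=status.get_obs();print(o['force'],np.round(tool((433,-25,140)),1))"
```

```text
time_s: 18.7
eef_pos: [494.2, -298.0, 43.0]
ee_rot: [-3.063, -0.699, 0.0]
force: [-2.8, 1.8, 5.8]
opening: 0.5
[-2.78659207  1.77597131  5.79540858] [  63.3 -272.5  -97. ]
```

```bash
python3 -m creep '[0,0,-30,0,0,0,255, 5,-30,-70,0,0,0,255, 17,-75,-90,0,0,0,200, 29,-125,-90,0,0,0,100, 40,-175,-90,0,0,0,60, 52,-225,-80,0,0,0,60, 63,-272,-60,0,0,0,60, 63,-272,-50,0,0,0,60]'; python3 - <<'E'
from h import *
s=snap("wrist","w7.png");cv2.imwrite("pics/v7.png",s["color"])
print(status.get_obs()["eef_pos"])
for t,z in dict(spare_mount=0,spare_mount_cap=44).items():
    for d in cams.spot_point(t,s)[:4]: print(t,np.round(d["point"],1),round(d["confidence"],2),np.round(at(s,d["point"],z),1))
E
```

```text
time_s: 19.7
eef_pos: [432.0, -23.3, 92.2]
ee_rot: [-3.061, -0.704, 0.001]
force: [0.7, -0.5, -0.3]
opening: 58.7
[432.56498388 -24.74041455  91.52118567]
spare_mount [257.8 200.7] 0.64 [432.5 -25.3   0. ]
spare_mount_cap [263.3 215.4] 0.85 [436.  -27.4  44. ]
```

View pics/v7.png

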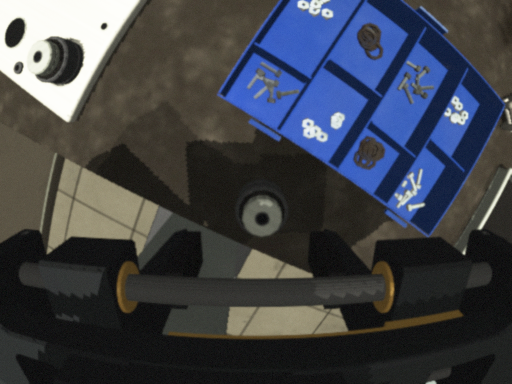

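```bash
python3 -c "
from h import *
s=snap('wrist');print(at(s,(262,217),44),np.round(tool((435.3,-27.2,13)),1), status.get_obs()['eef_pos'])"
```

```text
[436.03254852 -30.31382312  44.        ] [ 1.1  1.1 80.1] [433.78817512 -26.62604542  93.09758475]
```

```bash
python3 - <<'E'
from h import *
s=snap("wrist")
for t in ("spare_mount_cap",):
    for d in cams.spot_point(t,s)[:2]+cams.look_for(t,s)[:1]: print(d,at(s,d["point"],44))
# dark centre hole
x0,y0=235,190;g=cv2.cvtColor(s["color"],cv2.COLOR_BGR2GRAY)[y0:250,x0:290]
_,b=cv2.threshold(g,0,255,cv2.THRESH_OTSU);n,l,st,c=cv2.connectedComponentsWithStats(b)
for i in range(1,n):
    if st[i][4]>30: p=c[i]+(x0,y0);print(st[i],p,at(s,p,44))
print(tool((435.3,-27.2,13)))
E
```

```text
{'point': [255.6, 214.8], 'confidence': 0.75} [435.69158072 -25.98535091  44.        ]
{'point': [257.9, 201.4], 'confidence': 0.61} [445.0811219  -23.22486494  44.        ]
{'point': [254.7, 212.8], 'confidence': 0.73} [436.74008732 -24.79362806  44.        ]
[   2    6   39   40 1088] [256.24356618 215.49816176] [435.42274322 -26.60840503  44.        ]
[ 1.2299628   1.26554836 80.27377821]
```

```bash
python3 -m creep '[1,0.5,25,0,0,0,60, 1,0.5,50,0,0,0,60, 1,0.5,70,0,0,0,60, 1,0.5,78,0,0,0,60, 1,0.5,79,0,0,0,60, 1,0.5,79,0,0,0,60]'; python3 -m creep '[0,0,0,0,0,0,180, 0,0,0,0,0,0,180, 0,0,0,0,0,0,180, 0,0,0,0,0,0,180]' 25; python3 -c "
from h import *
o=status.get_obs();print(o['force'])"
```

```text
time_s: 20.8
eef_pos: [434.5, -25.9, 14.5]
ee_rot: [3.062, 0.699, 0.002]
force: [-0.4, -0.2, 0.1]
opening: 67.2
time_s: 21.3
eef_pos: [434.3, -25.8, 14.2]
ee_rot: [3.062, 0.699, 0.001]
force: [0.5, 0.0, 3.4]
opening: 39.0
[0.46448218 0.00539137 3.43034586]
```

```bash
python3 -m creep '[0,0,-10,0,0,0,180, 0,0,-50,0,0,0,180, 0,0,-95,0,0,0,180]'; python3 -c "
from h import *
o=status.get_obs();print(o['force'],o['opening'],np.round(tool((498.4,339.4,62)),1))"
```

```text
time_s: 21.68
eef_pos: [433.5, -25.4, 110.1]
ee_rot: [-3.062, -0.699, 0.003]
force: [0.9, -0.1, -1.5]
opening: 39.4
[ 0.89141937 -0.0502967  -1.48106196] 39.42277006309175 [ 216.8 -300.5   48.3]
```

```bash
python3 -m creep '[20,-28,0,0,0,0,180, 52,-72,0,0,0,0,180, 84,-116,0,0,0,0,180, 116,-160,0,0,0,0,180, 148,-204,0,0,0,0,180, 180,-248,0,0,0,0,180, 206,-286,0,0,0,0,180, 217,-300,20,0,0,0,180]';python3 -m creep '[0,0,12,0,0,0,180, 0,0,27,0,0,0,180, 0,0,27,0,0,0,180, 0,0,27,0,0,0,180]'; python3 - <<'E'
from h import *
s=snap("wrist","w8.png");cv2.imwrite("pics/v8.png",s["color"])
o=status.get_obs();p=np.array(o["eef_pos"]);print(p,o["force"],np.round(tool((498.4,339.4,20.2)),1))
for t,z in dict(spare_mount_cap=p[2]+29.8,seat_left=6).items():
    for d in cams.spot_point(t,s)[:3]: print(t,np.round(d["point"],1),round(d["confidence"],2),np.round(at(s,d["point"],z),1))
E
```

```text
time_s: 22.68
eef_pos: [499.5, 341.5, 90.0]
ee_rot: [-3.061, -0.703, -0.004]
force: [-0.1, -0.9, -1.7]
opening: 39.3
time_s: 23.18
eef_pos: [499.8, 338.3, 62.5]
ee_rot: [-3.063, -0.698, -0.001]
force: [0.6, 0.7, -2.8]
opening: 39.3
[499.8851307  338.46171638  62.68792035] [ 0.12708948 -0.90419434 -2.96847225] [-1.  -1.5 42.5]
spare_mount_cap [359.3 236.9] 0.74 [536.1 305.   92.5]
spare_mount_cap [252.1 276.4] 0.58 [498.9 339.6  92.5]
seat_left [255.4 219.3] 0.94 [496.3 336.5   6. ]
seat_left [387.5 200.4] 0.62 [552.2 252.1   6. ]
```

View pics/v8.png

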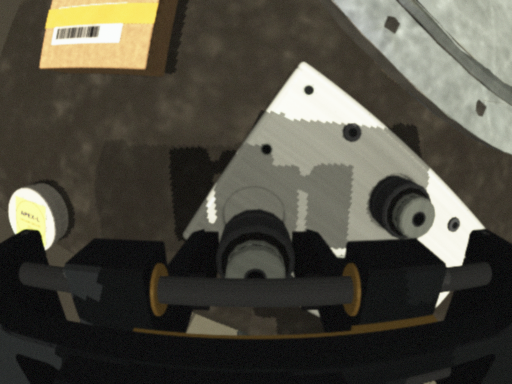

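```bash
python3 -m creep '[-1,-1.5,12,0,0,0,180, -1,-1.5,22,0,0,0,180, -1,-1.5,30,0,0,0,180, -1,-1.5,31,0,0,0,180, -1,-1.5,31,0,0,0,180, -1,-1.5,31,0,0,0,180]'; python3 - <<'E'
from h import *
s=snap("wrist")
o=status.get_obs();print(o["eef_pos"],o["force"],np.round(tool((498.4,339.4,20.2)),1))
c=s["color"][110:310,170:350];cv2.imwrite("pics/v9.png",cv2.resize(c,None,fx=3,fy=3,interpolation=cv2.INTER_CUBIC))
E
```

```text
time_s: 24.08
eef_pos: [498.1, 339.8, 31.2]
ee_rot: [-3.063, -0.699, -0.001]
force: [-0.1, 0.0, -2.2]
opening: 39.6
[498.06402465 339.77291175  31.28576317] [ 0.52061324 -0.41088488 -2.05956957] [ 0.1  0.5 11.1]
```

View pics/v9.png

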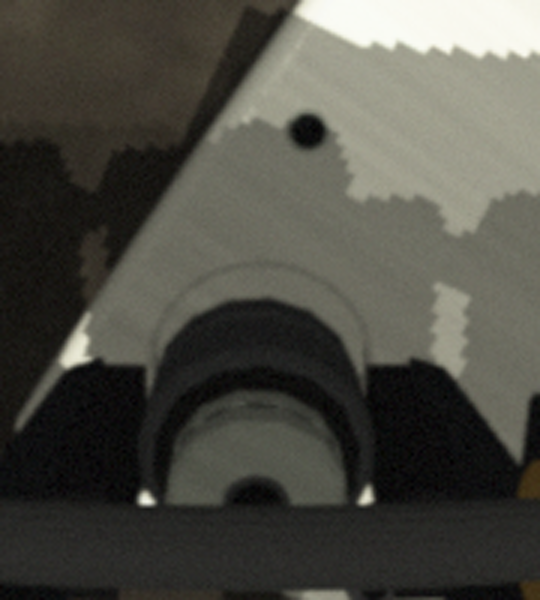

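```bash
python3 -m creep '[0,0.5,2,0,0,0,180, 0,0.5,3.5,0,0,0,180, 0,0.5,5,0,0,0,180, 0,0.5,6.5,0,0,0,180, 0,0.5,6.5,0,0,0,180]'; python3 -c "
from h import *
o=status.get_obs();print(o['force'],np.round(tool((498.4,339.4,20.2)),1))"
```

```text
time_s: 24.75
eef_pos: [498.7, 339.4, 24.5]
ee_rot: [-3.063, -0.699, -0.002]
force: [3.6, 1.2, -2.6]
opening: 39.3
[ 3.58051354  1.20382802 -2.64269546] [-0.3 -0.1  4.3]
```

```bash
python3 -m creep '[0.7,0,1,0,0,0,180, 0.7,0,2,0,0,0,180, 0.7,0,3,0,0,0,180, 0.7,0,3.7,0,0,0,180, 0.7,0,3.7,0,0,0,180]'; python3 -c "
from h import *
o=status.get_obs();print(o['force'],np.round(tool((498.4,339.4,20.2)),1))"
```

```text
time_s: 25.38
eef_pos: [499.0, 339.6, 20.8]
ee_rot: [-3.063, -0.699, -0.001]
force: [3.4, 0.2, -0.3]
opening: 38.8
[ 3.41763528  0.18788063 -0.33032289] [-0.6 -0.1  0.6]
```

```bash
python3 -m creep '[0.5,0,0.4,0,0,0,180, 0.5,0,0.8,0,0,0,180, 0.5,0,1.1,0,0,0,180, 0.5,0,1.1,0,0,0,180]'; python3 -c "
from h import *
o=status.get_obs();print(o['force'],np.round(tool((498.4,339.4,20.2)),1))"
```

```text
time_s: 25.88
eef_pos: [499.1, 339.7, 20.2]
ee_rot: [3.063, 0.699, 0.0]
force: [1.7, -0.2, 5.1]
opening: 38.8
[ 1.70589507 -0.24418591  5.06402619] [-0.8 -0.  -0. ]
```

```bash
python3 -m creep '[0,0,0,0,0,0,85, 0,0,0,0,0,0,70, 0,0,0,0,0,0,65, 0,0,-10,0,0,0,65, 0,0,-50,0,0,0,65, 0,0,-90,0,0,0,65, -50,25,-130,0,0,0,65, -88,46,-180,0,0,0,65]'; python3 -m creep '[-15,10,-15,0,0,0,65, -15,10,-15,0,0,0,65, -15,10,-15,0,0,0,65]'; python3 - <<'E'
from h import *
s=snap("wrist","w10.png");g=s["color"]
cv2.imwrite("pics/v10.png",cv2.resize(g[0:260,100:400],None,fx=2.2,fy=2.2,interpolation=cv2.INTER_CUBIC))
o=status.get_obs();print(o["eef_pos"],o["force"])
for t,z in dict(seat_left=6,seat_middle=6,seat_right=6,mount_a_cap=50,spare_mount_cap=50,spare_mount=6).items():
    for d in cams.spot_point(t,s)[:4]: print(t,np.round(d["point"],1),round(d["confidence"],2),np.round(at(s,d["point"],z),1))
t=snap("top","t2.png")
for d in cams.spot_point("mount_a",t)+cams.spot_point("tray",t)[:1]: print(np.round(d["point"],1),round(d["confidence"],2),np.round(at(t,d["point"],4),1))
E
```

```text
time_s: 26.88
eef_pos: [442.3, 264.4, 193.6]
ee_rot: [3.062, 0.7, -0.002]
force: [1.3, 0.0, 1.0]
opening: 65.6
time_s: 27.25
eef_pos: [434.6, 250.3, 206.8]
ee_rot: [-3.063, -0.699, 0.001]
force: [0.7, -0.3, -0.9]
opening: 65.4
[434.61743408 250.41800906 206.47811014] [-0.5264787  -0.39591021 -0.2896799 ]
seat_left [210.3  95.8] 0.93 [496.7 337.5   6. ]
seat_middle [303.7  84.6] 0.59 [555.5 246.2   6. ]
seat_right [322.1 168.7] 0.74 [476.5 181.2   6. ]
seat_right [282.2 108.9] 0.23 [518.3 255.9   6. ]
mount_a_cap [307.7  77.8] 0.69 [556.3 250.   50. ]
spare_mount_cap [204.1  92.1] 0.85 [497.6 337.7  50. ]
spare_mount [211.1  94.6] 0.95 [498.4 337.3   6. ]
[200.4 172.2] 0.64 [559.1 252.9   4. ]
[225.9 200. ] 0.35 [474.3 172.3   4. ]
[377.6 192.7] 0.71 [ 504.4 -292.6    4. ]
```

View pics/v10.png

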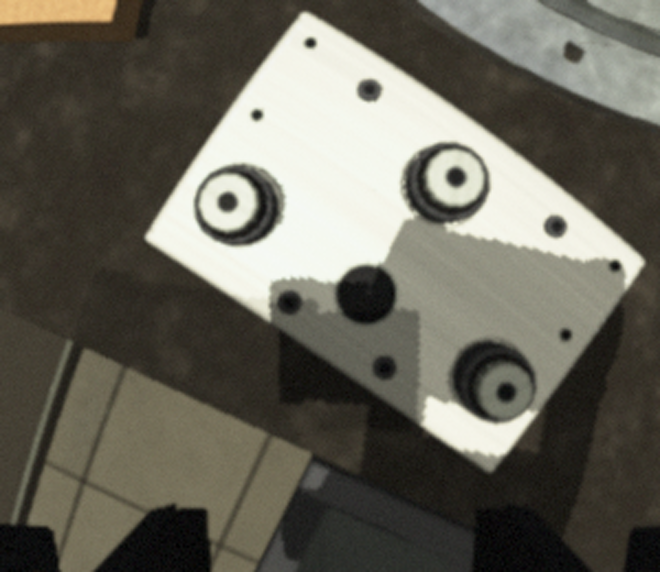

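```bash
python3 - <<'E'
from h import *
s=snap("wrist")
print(fit([at(s,c,50) for c in((203.6,91.8),(307.3,80.5),(330.5,178.2))]))
a=snap("top")["color"][150:240,330:440];cv2.imwrite("pics/v11.png",cv2.resize(a,None,fx=5,fy=5,interpolation=cv2.INTER_CUBIC))
E
```

```text
(np.float64(-0.148941310746676), array([517.73667808, 254.32927573]), array([[497.96225846, 338.19209424],
       [553.33811245, 248.98719081],
       [474.21965884, 179.96349706]]), array([[-0.3, -0. ],
       [ 0.3, -0.2],
       [-0.1,  0.2]]))
```

View pics/v11.png

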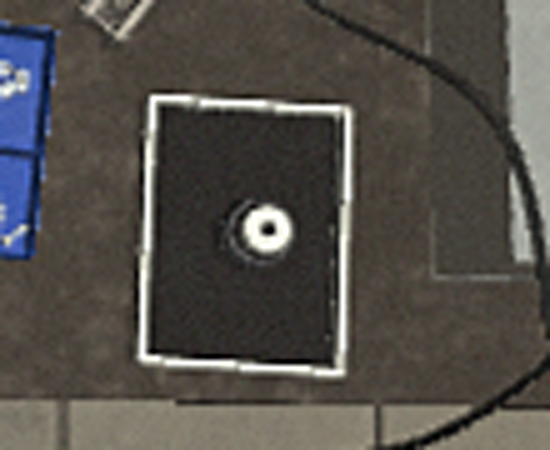

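The top view crop shows the weak mount upright at crop pixel (265,228), near the middle of the tray. The three caps fit the seat triangle to within 0.3 mm, so I am handing the job in.

```bash
python3 -c "
from station import bot
print(bot.job_done())"
```

```text
the job is handed in; nothing more can be done
None
```

The left mount was the weak one. It now stands in the tray, the spare is in the left seat, and I handed the job in after about 27 s of the 72 s. No verdict was reported.

| Press | Depth, from TCP height (mm) | Push-back (N) | Result |
|---|---|---|---|
| Left seat | 5.2 | about 6.8 | weak |
| Middle seat | 4.6 | about 13.6 | sound |
| Right seat | 5.6 | about 14.9 | sound |
| Left mount again, in the tray | 5.0 | about 5.8 | weak confirmed |

**Spare:** the gripper bottomed out at the height expected for fully home. The push-back was about 5 N, roughly 7 N allowing for the weight in the grip.

**Last checks:**
- The three caps in the plate fit the seat triangle to within 0.3 mm. The plate position agreed with the first measurement to about 1 mm.
- The top picture shows the weak mount upright near the middle of the tray.
- The arm ended clear of everything.

**Disagreements:**
- The spare rubbed lightly on the seat wall going in, with about 3.5 N sideways. I corrected this by shifting about 1 mm.
- The network's seat and mount points scattered by 2 to 10 mm. For the final positions I relied mainly on cap centres read from the wrist pictures and on the measured heights and forces.
- I did not measure the bystanders again. The ones in view looked undisturbed.

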